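# Change over the calibrated leak at the leak-test bench

### The arm

A 6-joint arm with a two-finger parallel gripper is mounted at the origin on the work surface. World frame = base frame: x ahead of the robot, y to its left, z up, the work surface at z = 0. Lengths are in m, angles in degrees, forces in N, time in s.
With the tool pointing down it reaches from about 0.375 to 0.9 m from the base axis. Payload 3.1 kg.
Tool frame: the origin (TCP) lies midway between the tips of the shut fingers; the grasp point (between the pads) lies 19 mm behind it; z points along the fingers, y is the line along which they close (so a half turn about z gives the same grasp; the last joint's range is limited). The gripper opens to 87 mm and grips with 3 to 60 N. Pads are 19 mm wide; open, the fingers measure 117 mm over their backs; the gripper's body (75 mm by 190 mm) begins 51 mm behind the grasp point.
Start: joints at [-74.112, 30.224, 82.088, -0, 67.689, -10.227], TCP at [0.275, -0.561, 0.223] pointing down, gripper open.
Joint ranges: [-176.69, 176.69], [-43.24, 126.21], [12.49, 139.97], [-82, 262], [0, 151.66], [-163.58, 163.58]. Speed limits (degrees/s): [159.86, 159.86, 180, 180, 180, 180].

### API

Orientations are given as a 3x3 rotation matrix whose columns are the frame's x, y, z axes.
In Python, from rig import bot, capture gives the robot as it stands.
- The arm moves only by the tool drive_effector, called after "Emit:" by a JSON object that holds its "name" and its "arguments", one argument or row to a line. Schema: {"type":"object","properties":{"offsets":{"type":"array","items":{"type":"object","properties":{"tx":{"type":"number"},"ty":{"type":"number"},"tz":{"type":"number"},"drx":{"type":"number"},"dry":{"type":"number"},"drz":{"type":"number"},"finger_gap":{"type":"number"}},"additionalProperties":false,"required":["finger_gap"]},"minItems":1,"maxItems":20},"only":{"type":"string"},"quiet":{"type":"boolean"},"lines":{"type":"string"}},"required":["offsets"],"additionalProperties":false}. offsets is a list of rows, 1 to 20 of them, each an object with the fields tx, ty, tz (the shift in units of 25 mm), drx, dry, drz (a rotation vector in units of 5 degrees), finger_gap (the opening from 0.0 (shut) to 1.0 (fully open)); a field left out counts as zero (the opening has to be given); each row is the pose to reach, as a shift and turn from the pose commanded when the call began, along the tool's axes at that moment; what a row does not reach only later rows make up. A row lasts 1/10 s, in which the tool goes at most 0.05 m and 8.59 degrees, less where a joint would pass 70% of its speed; a pose out of reach is approached as far as the arm can. The fingers move at their own pace and stop on an object; the grip force is fixed at half the most. Time passes only in rows, so rows that do not move let the fingers close. The tool returns the time, the measured TCP pose, the force, the opening and the grip force at its end. only (a regular expression) keeps the lines of the reply that match it, lines (a string "A,B") keeps lines A to B, and quiet returns only ok. Input that does not fit is refused with a message, and nothing moves.
- bot.read_state(): the state, without advancing time (a new reading comes with each control period).
- capture(name): name is "side" or "top"; returns a dict with "color" (384x512x3 uint8, red, green, blue), "K" (3x3 intrinsics, pixels), "D" ([k1, k2, p1, p2, k3] as OpenCV has them; the pictures are not rectified), "view" (4x4, takes a point from world to camera coordinates). Camera axes: x right, y up, looking along -z (the intrinsics and any distortion apply to the point x, -y, -z); pixel columns grow to the right and rows downward; lengths in m; the calibration is good to about 2 mm. A picture is of the moment at which its call begins. There is no depth.
- bot.hand_in(): hands the job in; it is judged then, once.
The state is a dict: "time_s": time; "joint_positions": joint angles; "qvel": joint speeds; "tau": joint torques, N m; "position": TCP position; "tcp_rot": TCP orientation; "force": force on the tool from outside, world axes, zero at the start; "moment": the same for the moment, N m; "opening": opening from 0.0 (shut) to 1.0 (fully open); "grasp_force": force on a finger pad.
Only numpy, scipy, OpenCV 4.12 (cv2) and the standard library are available. Lean on these libraries where they do the work, as an engineer would, in place of code of your own. Each camera call takes 0.05 s, during which the arm holds its last target. There are 200 camera calls.

### The job

Move the calibrated leak (the cartridge with the red band) from the parking coupling in the black block to the test coupling with the blue collar on the fixture: push the orange release collar right down, draw the cartridge straight out while it is down, and push the cartridge into the test coupling until it clicks fully home. Then take the fingers off its collar so that it can spring up, give the cartridge a short, light upward tug to prove that it is locked, and let go of it. Use hand force only, at most 25 N on the couplings, and leave everything else on the bench where it is.

Things in the scene. Friction and masses are not known exactly. Their poses are not given: they have to be found in the camera images.
- leak: The calibrated leak: a slim rigid cartridge with a RED band and cap, 76 mm long, 80 to 160 g, upright in the parking coupling at the start. Origin: tip of its nose; z up along its axis. From there up: brass nose cone 5 to 12 mm across (0-8 mm), 12 mm head (8-11), groove 6 mm across (11-18), 12 mm stem (18-30), barrel (30-76). Round: take it at any yaw.
- leak_barrel (a point): A point on the cartridge's axis 48 mm above its nose, in the smooth aluminium barrel: 18 mm diameter, 30 to 76 mm above the nose, the part to grip. Plugged in, the barrel's underside is 1 mm above the collar, and the collar projects 8 mm beyond the barrel all round, so fingertips either side of the barrel can push the collar down and then close on the barrel.
- park: PARKING coupling: round steel push-in coupling, axis vertical, in the black block. Origin: centre of its underside. It sits in a soft rubber bush and gives under load: down by up to 8.5 mm under a push (then hard), up by up to 3 mm under a pull; so a collar is not fully down just because the fingers have moved by its travel. Built for hand force, 25 N at most.
- park_collar_top (a point): Centre of the top of the ORANGE release collar, a ring 34 mm across with a 13.4 mm hole; 29 mm above the port point when up. Travel 5 mm, sprung: moves from 3.5 N, is right down at 10.5 N. Down, it opens four claws that hold the cartridge by the head; they let go in the lower half of its travel. A cartridge raised 4 mm with the claws open is free; they then drag on its head with 3 to 7 N.
- park_port (a point): Port point of the parking coupling, on its axis: where the cartridge's nose stands when fully home; 50 mm above the bench. It moves with the coupling when the rubber gives. z up.
- test: TEST coupling on the aluminium port block of the fixture, empty at the start; same sizes, springs and rubber bush as the parking coupling. Pushing a cartridge in takes 5 to 10 N while its cone spreads the claws (the collar dips), less while the head slides through; then the claws snap in, the nose meets a hard seat and only the rubber still gives. 15 N of push is plenty; 25 N at most.
- test_collar_top (a point): Centre of the top of the BLUE collar of the test coupling, like the orange one: ring 34 mm across, 13.4 mm mouth, 29 mm above the port point when up. It dips while a cartridge is pushed in and springs up when the claws have caught. Fingers that still hold the collar down keep the claws open: then the cartridge is not locked and pulls out again.
- test_port (a point): Port point of the test coupling, on its axis: where the cartridge's nose stands when fully home; 68 mm above the bench. It moves with the coupling when the rubber gives. z up.
- test_jaws: The four claws hidden inside the test coupling, their undersides 13 mm above the port point. A cartridge that is fully home does not touch them; tugged upwards it rises 1.8 mm in the coupling and then hangs on them.
- park_block: Black parking block, 64 x 140 x 40 mm, fixed to the bench. Origin: centre of its underside; the parking coupling stands 35 mm along its own +y, the hole with the green cartridge 35 mm along its -y.
- fixture: Leak-test fixture, fixed to the bench: dark plate 120 x 160 x 12 mm with an aluminium port block (54 x 54 mm, top at 58 mm) 45 mm along its own +y that carries the test coupling, and a grey valve body clamped at its -y end, 52 mm high. Origin: centre of its underside.
- dummy: A second cartridge of the same shape and size as the calibrated leak but with a GREEN band and cap (the zero-leak master). It stands loose in a plain hole of the black parking block, 70 mm from the parking coupling, its nose on the bottom of the hole, its top 86 mm above the bench. Bystander: leave it alone. Origin: the tip of its nose, z up.
- tray_a: Light-blue open tray of steel screws, 85 x 62 x 26 mm. Bystander, fixed to the bench. Origin: centre of its underside.
- tray_b: Light-blue open tray of brass inserts, 85 x 62 x 26 mm. Bystander, fixed to the bench. Origin: centre of its underside.
- driver: Screwdriver with a red handle, about 190 mm long, lying on the mat. Bystander. Its own x axis runs along it.
- vblock: Black machined holding block with two upright jaws, 50 x 70 x 48 mm. Bystander, fixed to the bench. Origin: centre of its underside.
- tool_tray: Dark foam tool tray with red-handled pliers let into it, 170 x 75 x 18 mm, fixed to the bench. Bystander. Origin: centre of its underside.
- valve_nest: Black nest plate, 100 x 80 mm, with a grey valve body waiting in it, 52 mm high in all, fixed to the bench. Bystander. Origin: centre of its underside.
Things that resemble listed ones, but are neither listed nor needed, are in the scene too. Leave any purple or turquoise look-alike of the park_block alone.

How it is judged (in metres and radians):
On the way, in this order (a step that is already met when the one before it is completed fails the run):
1. the red-banded cartridge is drawn out of the parking coupling (z of leak in the frame of park_port above 0.035 m), for 0.1 s.
2. the cartridge is pushed fully home in the test coupling (z of leak in the frame of test_port between -0.002 and 0.0015 m and horizontal distance between leak and test_port below 0.003 m and angle between the z axis of leak and the z axis of test_port, either way round below 0.15 rad), for 0.1 s.
3. with the blue collar up, it is tugged upwards and hangs on the claws of the test coupling (more than 2.5 N) (contact force between leak and test_jaws above 2.5 N and z of test_collar_top in the frame of test_port above 0.0275 m and z of leak in the frame of test_port between -0.002 and 0.003 m and horizontal distance between leak and test_port below 0.003 m and angle between the z axis of leak and the z axis of test_port, either way round below 0.15 rad), for 0.1 s.
At the end, for the whole second after the job is handed in: the red-banded cartridge stands locked in the test coupling: its nose within 3 mm of the port point in height (it cannot rest so deep without being locked) and within 3 mm sideways, upright within 0.15 rad, released and at rest (z of leak in the frame of test_port between -0.002 and 0.003 m and horizontal distance between leak and test_port below 0.003 m and angle between the z axis of leak and the z axis of test_port, either way round below 0.15 rad and linear speed of each of leak, test below 0.02 m/s); the robot touches nothing.
It fails at once if the cartridge is forced against a coupling with more than 25 N (contact force between leak and park above 25 N or contact force between leak and test above 25 N).
It fails at once if the fingers press a coupling with more than 25 N (contact force between the fingers and park above 25 N or contact force between the fingers and test above 25 N).
It fails at once if the green-banded cartridge or the screwdriver is moved by more than 15 mm (distance of any of dummy, driver from where it was at the start of the episode above 0.015 m).
It also fails if it takes over 58 s, if anything falls off the work surface, if the arm or the gripper's body presses on something with over 40 N, if the wrist force passes 120 N, or if a joint passes its speed limit or range.

## Working session

There is one attempt and no reset: what is moved stays moved. The work goes in short steps, Python scripts to look and compute and a tool call to move; the robot and the scene stay as the last step left them, time stands still between calls to the robot, and variables do not carry over. Pictures are saved under pics/ and viewed, at most 10 in all, crops included, and the job is handed in when it is done.

```bash
ls; mkdir -p pics; python3 - <<'E'
from rig import bot, capture
import cv2, numpy as np
for n in ("top","side"):
    c=capture(n); cv2.imwrite(f"pics/{n}0.png",c["color"][:,:,::-1]); np.savez(f"{n}0.npz",**c)
    print(n,c["K"],c["D"],c["view"])
s=bot.read_state(); print(s["time_s"],s["position"],s["tcp_rot"],s["force"],s["opening"])
E
```

```text
pics
top [[364.99041863   0.         253.95693605]
 [  0.         364.99041863 189.48872258]
 [  0.           0.           1.        ]] [0.01502227 0.         0.         0.         0.        ] [[-0.02666143 -0.99957656 -0.01165615 -0.01537775]
 [ 0.98993945 -0.02802164  0.13868914 -0.46668192]
 [-0.13895703 -0.00784123  0.99026737 -1.21174185]
 [ 0.          0.          0.          1.        ]]
side [[411.00899493   0.         255.16201325]
 [  0.         411.00899493 185.47554112]
 [  0.           0.           1.        ]] [-0.04973146  0.          0.          0.          0.        ] [[ 0.85740666 -0.51427751 -0.01929944 -0.40221712]
 [ 0.27794894  0.43118537  0.85838428 -0.1769753 ]
 [-0.43312609 -0.74134865  0.51264409 -1.19599486]
 [ 0.          0.          0.          1.        ]]
0.1 [ 0.27497511 -0.56053122  0.2216786 ] [[ 8.97889486e-01  4.40220641e-01 -5.07745193e-04]
 [ 4.40220794e-01 -8.97887684e-01  1.83286172e-03]
 [ 3.50965404e-04 -1.86922726e-03 -9.99998191e-01]] [-0.66564318 -0.83615789 -0.43179417] 1.0002820010438063
```

View pics/top0.png

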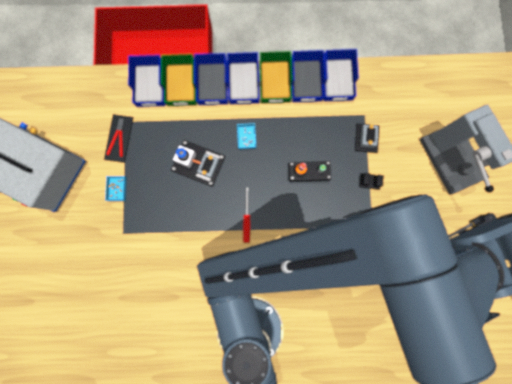

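View pics/side0.png

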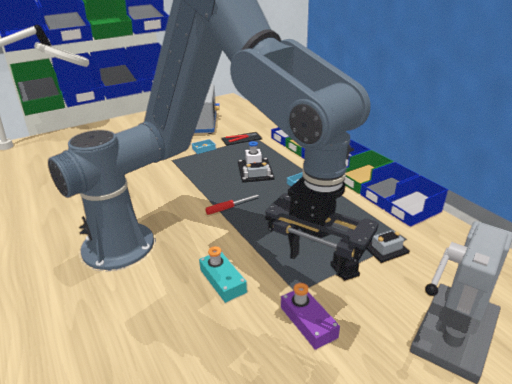

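The top view shows the black block at (310,171) with its orange collar at about (302,169) and the green cap at (321,170). The blue collar is at (182,154). In the side view the gripper hides the block, and the blue collar is at about (253,146).

```bash
cat > h.py <<'E'
import numpy as np, cv2
def ray(c,u,v):
    p=cv2.undistortPoints(np.array([[[u,v]]],float),c["K"],c["D"])[0,0]
    R,t=c["view"][:3,:3],c["view"][:3,3]
    return -R.T@t, R.T@np.array([p[0],-p[1],-1.])
def onplane(c,u,v,z):
    o,d=ray(c,u,v); return o+d*(z-o[2])/d[2]
def cross(r1,r2):
    A=np.c_[r1[1],-r2[1]]; s=np.linalg.lstsq(A,r2[0]-r1[0],rcond=None)[0]
    a,b=r1[0]+s[0]*r1[1],r2[0]+s[1]*r2[1]; return (a+b)/2,np.linalg.norm(a-b)
def proj(c,P):
    R,t=c["view"][:3,:3],c["view"][:3,3]; q=R@P+t
    return cv2.projectPoints(np.array([[q[0],-q[1],-q[2]]]),np.zeros(3),np.zeros(3),c["K"],c["D"])[0][0,0]
def blobs(c,box,lo,hi,minA=6):
    x0,y0,x1,y1=box; hsv=cv2.cvtColor(c["color"],cv2.COLOR_RGB2HSV)[y0:y1,x0:x1]
    m=cv2.inRange(hsv,np.array(lo),np.array(hi)); n,l,st,ce=cv2.connectedComponentsWithStats(m)
    return [(ce[i]+[x0,y0],st[i]+np.array([x0,y0,0,0,0])) for i in range(1,n) if st[i,4]>=minA]
E
python3 - <<'E'
from h import *
t=dict(np.load("top0.npz")); s=dict(np.load("side0.npz"))
for nm,c,b,lo,hi in [("blueT",t,(165,138,205,175),(100,120,80),(125,255,255)),("orangeT",t,(285,155,335,190),(8,120,100),(22,255,255)),("redT",t,(285,155,335,190),(0,120,80),(7,255,255)),("greenT",t,(285,155,335,190),(40,80,60),(90,255,255)),("blueS",s,(235,130,275,175),(100,120,80),(125,255,255))]:
    for ce,st in blobs(c,b,lo,hi): print(nm,ce,st)
im=t["color"][:,:,::-1]
a=cv2.resize(im[135:195,160:220],(400,400),interpolation=cv2.INTER_NEAREST);b=cv2.resize(im[140:200,280:340],(400,400),interpolation=cv2.INTER_NEAREST)
cv2.imwrite("pics/crop0.png",np.hstack([a,b]))
E
```

```text
blueT [180.96666667 152.66666667] [176 149  11   9  60]
orangeT [300.34567901 169.7654321 ] [295 164  13  11  81]
redT [302.57142857 165.04761905] [299 163   8   5  21]
greenT [322.         166.58823529] [319 165   7   4  17]
blueS [272.76470588 133.17647059] [272 130   3  10  17]
blueS [252.775 143.15 ] [249 141   9   5  40]
```

View pics/crop0.png

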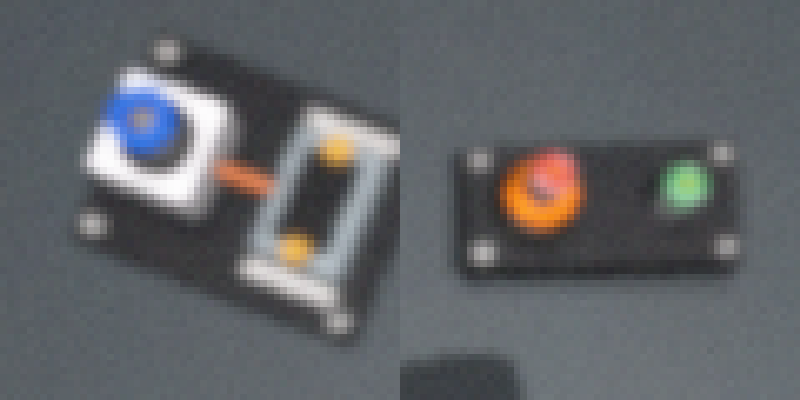

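The crop shows the blue collar centred on (181,152.6). The orange collar is at about (300.7,168.4), with the red cap at (303,164.4) in front of its upper right. The green cap is at (322,166.6).

```bash
python3 - <<'E'
from h import *
t=dict(np.load("top0.npz")); s=dict(np.load("side0.npz"))
for c in (t,s): print("cam",ray(c,0,0)[0])
print("test T",onplane(t,180.97,152.6,.097)); print("test S",onplane(s,252.8,143.2,.097)); print("x",cross(ray(t,180.97,152.6),ray(s,252.8,143.2)))
print("park collar",onplane(t,300.65,168.4,.079)); print("park cap",onplane(t,303.05,164.4,.126)); print("dummy",onplane(t,322,166.6,.086))
P=onplane(t,300.65,168.4,.079);print("park in side",proj(s,P),proj(s,P+[0,0,.047]), "screwdriver",onplane(t,247,215,.01))
E
```

```text
cam [ 0.2931968  -0.03794998  1.26449288]
cam [-0.12396284 -1.01719124  0.75726994]
test T [0.58600157 0.20748722 0.097     ]
test S [0.58705862 0.21040911 0.097     ]
x (array([0.58540855, 0.20720418, 0.09870397]), np.float64(0.0003605500558670922))
park collar [ 0.5254491  -0.18450555  0.079     ]
park cap [ 0.52893237 -0.18686589  0.126     ]
dummy [ 0.52803735 -0.25376575  0.086     ]
park in side [301.8493386 199.5378809] [302.46684452 186.25754267] screwdriver [ 0.38138323 -0.00174751  0.01      ]
```

The rows are not in the units I measure in: shifts go in units of 25 mm and turns go in units of 5 degrees. I convert before sending: -0.484 m is -19.36, -0.05 m is -2.

Emit:
{"name": "drive_effector", "arguments": {
  "offsets": [
    {"tz": -2, "finger_gap": 1},
    {"tz": -3.2, "finger_gap": 1},
    {"tx": 16, "ty": -19.36, "tz": -3.2, "finger_gap": 0.3},
    {"tx": 16, "ty": -19.36, "tz": -3.2, "finger_gap": 0.3},
    {"tx": 16, "ty": -19.36, "tz": -3.2, "finger_gap": 0.3},
    {"tx": 16, "ty": -19.36, "tz": -3.2, "finger_gap": 0.3},
    {"tx": 16, "ty": -19.36, "tz": -3.2, "finger_gap": 0.3},
    {"tx": 16, "ty": -19.36, "tz": -3.2, "finger_gap": 0.3},
    {"tx": 16, "ty": -19.36, "tz": -3.2, "finger_gap": 0.3},
    {"tx": 16, "ty": -19.36, "tz": -3.2, "finger_gap": 0.3},
    {"tx": 16, "ty": -19.36, "tz": -3.2, "finger_gap": 0.3},
    {"tx": 16, "ty": -19.36, "tz": -3.2, "finger_gap": 0.3},
    {"tx": 16, "ty": -19.36, "tz": -3.2, "finger_gap": 0.3},
    {"tx": 16, "ty": -19.36, "tz": -3.2, "finger_gap": 0.3},
    {"tx": 16, "ty": -19.36, "tz": -3.2, "finger_gap": 0.3},
    {"tx": 16, "ty": -19.36, "tz": -3.2, "finger_gap": 0.3},
    {"tx": 16, "ty": -19.36, "tz": -3.2, "finger_gap": 0.3}
  ]
}}

```text
time_s: 1.8
position: [0.4208, 0.0498, 0.3022]
tcp_rot: [[0.897, 0.442, -0.001], [0.442, -0.897, -0.001], [-0.001, 0.0, -1.0]]
force: [0.5, 0.4, 0.1]
opening: 0.302
grasp_force: 0.0
```

```bash
python3 - <<'E'
from rig import bot, capture
from h import *
C={}
for n in ("top","side"):
    c=capture(n); np.savez(f"{n}1.npz",**c); C[n]=c["color"][:,:,::-1]
f=lambda i,x,y,w,h:cv2.resize(i[y:y+h,x:x+w],(400,int(400*h/w)),interpolation=cv2.INTER_NEAREST)
cv2.imwrite("pics/crop1.png",np.vstack([np.hstack([f(C["top"],280,145,50,40),f(C["side"],275,170,60,48)]),np.hstack([f(C["top"],160,135,50,30),f(C["side"],230,130,50,30)])]))
s=bot.read_state();print(s["position"],s["tcp_rot"],s["joint_positions"])
E
```

```text
[0.42092996 0.04866254 0.30234346] [[ 8.98320516e-01  4.39340080e-01 -7.37856245e-04]
 [ 4.39339863e-01 -8.98320816e-01 -4.42354206e-04]
 [-8.57175556e-04  7.32061965e-05 -9.99999630e-01]] [-8.56826619e+00  8.34725597e+00  1.02877355e+02 -3.36341505e-02
  6.88134200e+01  5.53821183e+01]
```

View pics/crop1.png

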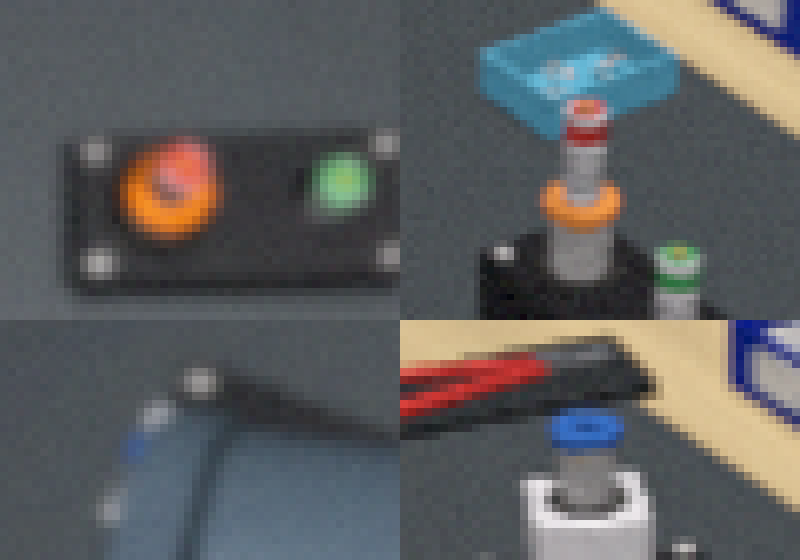

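The top crop puts the orange collar at (300.75,168.1) and the red cap at (303,164.4). The side crop puts the red cap top at (302.5,185.5), the orange collar at column 301.6, and the blue mouth at (252.9,143.1).

```bash
python3 - <<'E'
from h import *
from rig import bot
t=dict(np.load("top1.npz")); s=dict(np.load("side1.npz"))
print("cap x",cross(ray(t,303.0,164.4),ray(s,302.55,185.55)))
print("capT",onplane(t,303,164.4,.126),"capS",onplane(s,302.55,185.55,.126),"colT",onplane(t,300.7,168.2,.079))
print("testx",cross(ray(t,180.97,152.6),ray(s,252.9,143.1)),onplane(t,180.97,152.6,.097),onplane(s,252.9,143.1,.097))
R=bot.read_state()["tcp_rot"];p=bot.read_state()["position"]
print(np.array(R).T@(np.array([.5275,-.1855,.145])-p))
E
```

```text
cap x (array([ 0.52686663, -0.18548865,  0.12893028]), np.float64(0.003274665799884732))
capT [ 0.52893703 -0.18670757  0.126     ] capS [ 0.52810855 -0.18133856  0.126     ] colT [ 0.52611571 -0.18469987  0.079     ]
testx (array([0.58550296, 0.20702492, 0.09912491]), np.float64(7.470935880045112e-05)) [0.58600157 0.20748722 0.097     ] [0.587832  0.2109698 0.097    ]
[-0.00700802  0.25716206  0.15736835]
```

Converted, 0.2558 m is 10.232, 0.15 m is 6.

Emit:
{"name": "drive_effector", "arguments": {
  "offsets": [
    {"tx": -0.26, "ty": 10.232, "tz": 4, "finger_gap": 0.4},
    {"tx": -0.26, "ty": 10.232, "tz": 4, "finger_gap": 0.4},
    {"tx": -0.26, "ty": 10.232, "tz": 4, "finger_gap": 0.4},
    {"tx": -0.26, "ty": 10.232, "tz": 4, "finger_gap": 0.4},
    {"tx": -0.26, "ty": 10.232, "tz": 4, "finger_gap": 0.4},
    {"tx": -0.26, "ty": 10.232, "tz": 4, "finger_gap": 0.4},
    {"tx": -0.26, "ty": 10.232, "tz": 6, "finger_gap": 0.4},
    {"tx": -0.26, "ty": 10.232, "tz": 6, "finger_gap": 0.4},
    {"tx": -0.26, "ty": 10.232, "tz": 6, "finger_gap": 0.4},
    {"tx": -0.26, "ty": 10.232, "tz": 6, "finger_gap": 0.4}
  ]
}}

```text
time_s: 2.9
position: [0.5286, -0.1839, 0.1545]
tcp_rot: [[0.898, 0.44, 0.003], [0.44, -0.898, -0.002], [0.002, 0.003, -1.0]]
force: [-0.9, 0.3, 0.5]
opening: 0.398
grasp_force: 0.0
```

```bash
python3 - <<'E'
from rig import bot, capture
from h import *
c=capture("side"); np.savez("side2.npz",**c)
cv2.imwrite("pics/crop2.png",cv2.resize(c["color"][130:230,240:373,::-1],(798,600),interpolation=cv2.INTER_NEAREST))
s=bot.read_state();print(s["position"],s["tcp_rot"],s["force"])
R=np.array(s["tcp_rot"]);p=s["position"]
for q in ([0,.0174,0],[0,-.0174,0]): print(proj(c,p+R@q))
E
```

```text
[ 0.5289832  -0.18367514  0.15496934] [[ 0.89790201  0.44017985  0.00369989]
 [ 0.44018905 -0.89790248 -0.00217594]
 [ 0.00236434  0.00358243 -0.99999079]] [-0.4510614   0.61106817 -0.36686248]
[308.97420293 178.86861503]
[298.40650197 175.88438604]
```

View pics/crop2.png

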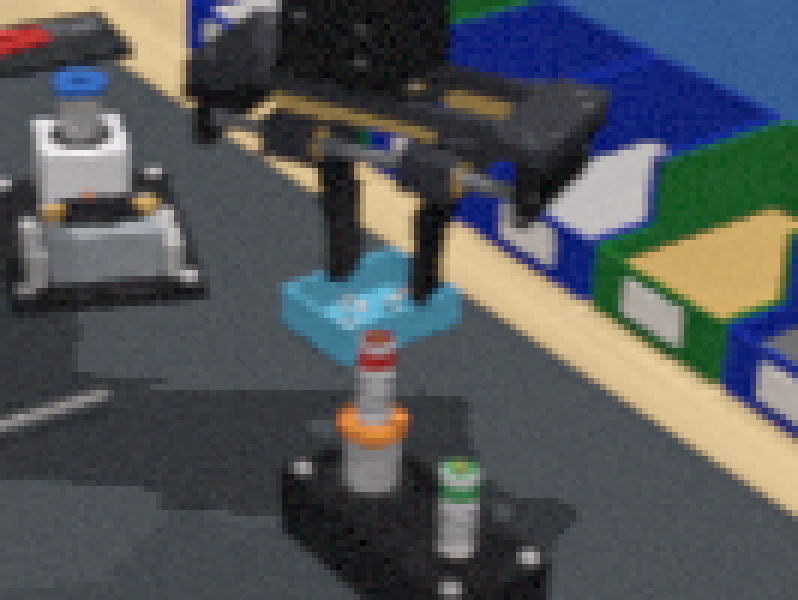

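The side crop shows the fingertips straddling column 303.7, as the calibration predicts. The cap is at column 302.5, so I shift about 3 mm in −x and descend.

Converted, 0.06 m is 2.4, -0.0027 m is -0.108.

Emit:
{"name": "drive_effector", "arguments": {
  "offsets": [
    {"tx": -0.108, "ty": -0.052, "finger_gap": 0.4},
    {"tx": -0.108, "ty": -0.052, "tz": 0.8, "finger_gap": 0.4},
    {"tx": -0.108, "ty": -0.052, "tz": 1.6, "finger_gap": 0.4},
    {"tx": -0.108, "ty": -0.052, "tz": 2.4, "finger_gap": 0.3},
    {"tx": -0.108, "ty": -0.052, "tz": 2.4, "finger_gap": 0.3},
    {"tx": -0.108, "ty": -0.052, "tz": 2.4, "finger_gap": 0.26},
    {"tx": -0.108, "ty": -0.052, "tz": 2.4, "finger_gap": 0.26}
  ]
}}

```text
time_s: 3.65
position: [0.526, -0.1835, 0.0942]
tcp_rot: [[0.898, 0.441, 0.003], [0.441, -0.898, -0.002], [0.002, 0.003, -1.0]]
force: [0.3, 0.2, -0.6]
opening: 0.27
grasp_force: 0.0
```

```bash
python3 - <<'E'
from rig import bot, capture
from h import *
c=capture("side"); np.savez("side3.npz",**c); t=capture("top")
f=lambda i,x,y,w,h:cv2.resize(i[y:y+h,x:x+w,::-1],(400,int(400*h/w)),interpolation=cv2.INTER_NEAREST)
cv2.imwrite("pics/crop3.png",np.hstack([f(c["color"],275,165,60,60),f(t["color"],270,140,60,60)]))
s=bot.read_state();print(s["position"],s["tcp_rot"],s["force"],s["opening"])
E
```

```text
[ 0.52584468 -0.183449    0.09394474] [[ 0.89781292  0.44037073  0.00236218]
 [ 0.44037449 -0.89781309 -0.0013998 ]
 [ 0.00150437  0.00229701 -0.99999623]] [-0.65080783  0.35799063 -0.25983834] 0.26208149209031534
```

View pics/crop3.png

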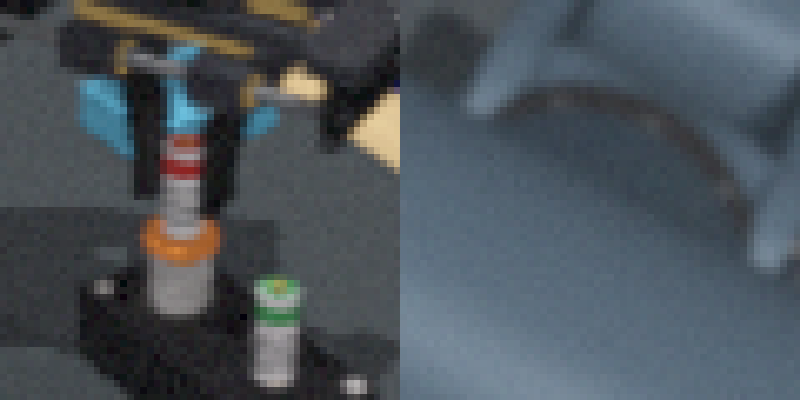

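The fingers sit centred on the barrel just above the orange collar. Next I lower onto the collar and watch the force.

Converted, 0.017 m is 0.68, 0.015 m is 0.6.

Emit:
{"name": "drive_effector", "arguments": {
  "offsets": [
    {"tz": 0.24, "finger_gap": 0.24},
    {"tz": 0.48, "finger_gap": 0.24},
    {"tz": 0.6, "finger_gap": 0.24},
    {"tz": 0.68, "finger_gap": 0.24},
    {"tz": 0.68, "finger_gap": 0.24}
  ]
}}

```text
time_s: 4.25
position: [0.5249, -0.1831, 0.0755]
tcp_rot: [[0.898, 0.44, -0.0], [0.44, -0.898, 0.0], [-0.0, -0.0, -1.0]]
force: [-0.5, 1.5, 4.7]
opening: 0.24
grasp_force: 2.4
```

Emit:
{"name": "drive_effector", "arguments": {
  "offsets": [
    {"tz": 0.04, "finger_gap": 0.24},
    {"tz": 0.08, "finger_gap": 0.24},
    {"tz": 0.12, "finger_gap": 0.24},
    {"tz": 0.12, "finger_gap": 0.24}
  ]
}}

```text
time_s: 4.65
position: [0.5249, -0.1831, 0.0731]
tcp_rot: [[0.898, 0.44, -0.0], [0.44, -0.898, -0.0], [-0.0, 0.0, -1.0]]
force: [-1.6, 1.0, 6.6]
opening: 0.239
grasp_force: 3.4
```

Converted, -0.0008 m is -0.032, 0.003 m is 0.12.

Emit:
{"name": "drive_effector", "arguments": {
  "offsets": [
    {"ty": -0.032, "tz": 0.04, "finger_gap": 0.245},
    {"ty": -0.032, "tz": 0.08, "finger_gap": 0.245},
    {"ty": -0.032, "tz": 0.12, "finger_gap": 0.245},
    {"ty": -0.032, "tz": 0.12, "finger_gap": 0.245}
  ]
}}

```text
time_s: 5.05
position: [0.525, -0.183, 0.0706]
tcp_rot: [[0.898, 0.44, 0.001], [0.44, -0.898, -0.001], [0.0, 0.002, -1.0]]
force: [-0.7, -1.0, 8.7]
opening: 0.247
grasp_force: 4.4
```

Converted, 0.003 m is 0.12, 0.002 m is 0.08.

Emit:
{"name": "drive_effector", "arguments": {
  "offsets": [
    {"tz": 0.04, "finger_gap": 0.245},
    {"tz": 0.08, "finger_gap": 0.245},
    {"tz": 0.12, "finger_gap": 0.245},
    {"tz": 0.12, "finger_gap": 0.245}
  ]
}}

```text
time_s: 5.45
position: [0.525, -0.183, 0.068]
tcp_rot: [[0.898, 0.441, 0.001], [0.441, -0.898, -0.001], [0.0, 0.002, -1.0]]
force: [-2.8, 0.0, 12.3]
opening: 0.243
grasp_force: 6.0
```

Converted, 0.002 m is 0.08, 0.001 m is 0.04.

Emit:
{"name": "drive_effector", "arguments": {
  "offsets": [
    {"tz": 0.04, "finger_gap": 0.245},
    {"tz": 0.08, "finger_gap": 0.245},
    {"tz": 0.08, "finger_gap": 0.245},
    {"tz": 0.08, "finger_gap": 0.245}
  ]
}}

```text
time_s: 5.85
position: [0.525, -0.183, 0.0665]
tcp_rot: [[0.898, 0.441, 0.001], [0.441, -0.898, -0.002], [0.0, 0.002, -1.0]]
force: [-3.6, -0.2, 14.2]
opening: 0.241
grasp_force: 7.4
```

Converted, 0.0005 m is 0.02.

Emit:
{"name": "drive_effector", "arguments": {
  "offsets": [
    {"tz": 0.02, "finger_gap": 0.2},
    {"tz": 0.02, "finger_gap": 0.1},
    {"tz": 0.02, "finger_gap": 0},
    {"tz": 0.02, "finger_gap": 0},
    {"tz": 0.02, "finger_gap": 0}
  ]
}}

```text
time_s: 6.35
position: [0.5256, -0.1835, 0.0663]
tcp_rot: [[0.898, 0.441, 0.003], [0.441, -0.898, -0.003], [0.001, 0.003, -1.0]]
force: [-2.6, -0.5, 14.9]
opening: 0.201
grasp_force: 31.8
```

Emit:
{"name": "drive_effector", "arguments": {
  "offsets": [
    {"tz": -1.6, "finger_gap": 0},
    {"tz": -2.8, "finger_gap": 0},
    {"tz": -4, "finger_gap": 0},
    {"tz": -4, "finger_gap": 0},
    {"tz": -4, "finger_gap": 0},
    {"tz": -4, "finger_gap": 0}
  ]
}}

```text
time_s: 6.95
position: [0.5235, -0.1817, 0.1626]
tcp_rot: [[0.898, 0.44, -0.003], [0.44, -0.898, 0.002], [-0.002, -0.003, -1.0]]
force: [0.1, -0.7, -0.9]
opening: 0.199
grasp_force: 30.0
```

```bash
python3 - <<'E'
from rig import bot, capture
from h import *
c=capture("side"); np.savez("side4.npz",**c)
cv2.imwrite("pics/crop4.png",cv2.resize(c["color"][120:220,240:373,::-1],(798,600),interpolation=cv2.INTER_NEAREST))
s=bot.read_state();print(s["position"],s["tcp_rot"],s["force"],s["opening"])
E
```

```text
[ 0.52348401 -0.18167956  0.16235835] [[ 0.89789763  0.44019249 -0.00322723]
 [ 0.44019945 -0.89789805  0.00188111]
 [-0.00206968 -0.00310967 -0.99999302]] [ 0.2076646   0.15415466 -0.38550561] 0.2004982251261771
```

View pics/crop4.png

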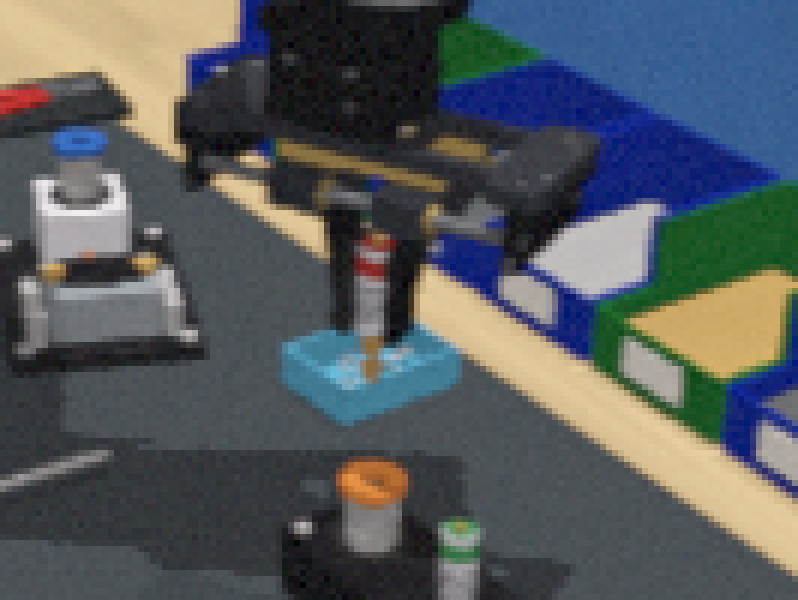

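The side crop shows the cartridge held in the fingers, well clear of the parking coupling, with its nose at pixel (301.7,183.2). The orange mouth is at (301.5,200.2) and the blue mouth at (252.7,143.0).

Emit:
{"name": "drive_effector", "arguments": {
  "offsets": [
    {"tx": 9.092, "ty": -12.94, "finger_gap": 0},
    {"tx": 9.092, "ty": -12.94, "finger_gap": 0},
    {"tx": 9.092, "ty": -12.94, "finger_gap": 0},
    {"tx": 9.092, "ty": -12.94, "finger_gap": 0},
    {"tx": 9.092, "ty": -12.94, "finger_gap": 0},
    {"tx": 9.092, "ty": -12.94, "finger_gap": 0},
    {"tx": 9.092, "ty": -12.94, "finger_gap": 0},
    {"tx": 9.092, "ty": -12.94, "finger_gap": 0},
    {"tx": 9.092, "ty": -12.94, "finger_gap": 0},
    {"tx": 9.092, "ty": -12.94, "finger_gap": 0},
    {"tx": 9.092, "ty": -12.94, "finger_gap": 0},
    {"tx": 9.092, "ty": -12.94, "finger_gap": 0}
  ]
}}

```text
time_s: 8.2
position: [0.586, 0.2065, 0.1634]
tcp_rot: [[0.899, 0.438, -0.002], [0.438, -0.899, -0.001], [-0.002, -0.0, -1.0]]
force: [0.1, -1.0, -1.2]
opening: 0.201
grasp_force: 30.0
```

```bash
python3 - <<'E'
from rig import bot, capture
from h import *
c=dict(np.load("side4.npz")); p=np.array([.5235,-.1817,.1624])
print("nose pred at side4",proj(c,p-[0,0,.024]))
a=onplane(c,301.5,200.2,.079);b=onplane(c,252.67,143.0,.097);print(a,b,b-a)
c=capture("side"); t=capture("top"); np.savez("side5.npz",**c); np.savez("top5.npz",**t)
f=lambda i,x,y,w,h:cv2.resize(i[y:y+h,x:x+w,::-1],(400,int(400*h/w)),interpolation=cv2.INTER_NEAREST)
cv2.imwrite("pics/crop5.png",np.hstack([f(c["color"],228,105,50,60),f(t["color"],160,130,50,60)]))
s=bot.read_state();print(s["position"],s["tcp_rot"],s["force"],s["opening"],proj(c,s["position"]-np.array([0,0,.024])))
E
```

```text
nose pred at side4 [301.53529888 182.44324644]
[ 0.52235761 -0.18691223  0.079     ] [0.58755911 0.21221983 0.097     ] [0.06520149 0.39913206 0.018     ]
[0.58636168 0.20661264 0.16387391] [[ 8.98908525e-01  4.38135828e-01 -6.78146744e-04]
 [ 4.38135788e-01 -8.98908775e-01 -2.13491473e-04]
 [-7.03130322e-04 -1.05211053e-04 -9.99999747e-01]] [-0.18851204  0.22993538 -2.05175159] 0.20200439729702224 [252.90340917 133.14113574]
```

View pics/crop5.png

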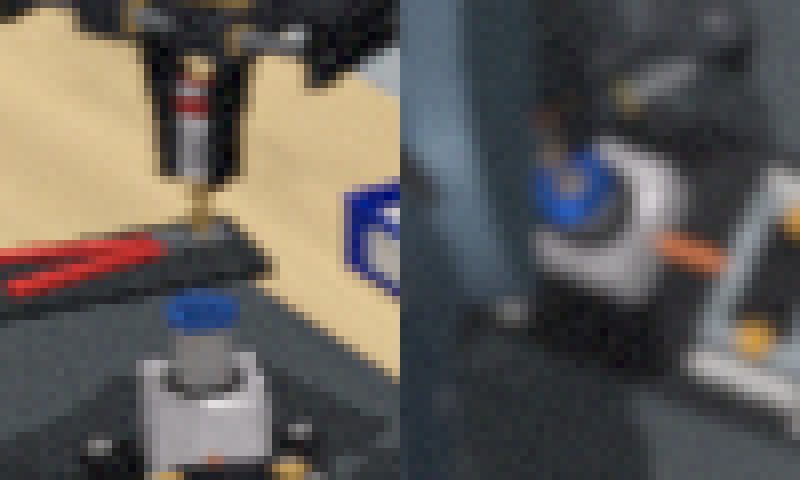

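The side crop shows the nose at column 252.9, above the blue mouth at column 252.8. The top crop shows the mouth at (181,152.3). Correcting by the camera bias seen at the parking coupling puts the axis at about (0.5855, 0.2085), so I shift 2 mm and start down.

Emit:
{"name": "drive_effector", "arguments": {
  "offsets": [
    {"ty": -0.084, "tz": 0.4, "finger_gap": 0},
    {"ty": -0.084, "tz": 1, "finger_gap": 0},
    {"ty": -0.084, "tz": 1.52, "finger_gap": 0},
    {"ty": -0.084, "tz": 1.68, "finger_gap": 0},
    {"ty": -0.084, "tz": 1.8, "finger_gap": 0},
    {"ty": -0.084, "tz": 1.8, "finger_gap": 0},
    {"ty": -0.084, "tz": 1.8, "finger_gap": 0}
  ]
}}

```text
time_s: 9.0
position: [0.5857, 0.2101, 0.1194]
tcp_rot: [[0.898, 0.44, 0.001], [0.44, -0.898, 0.0], [0.001, 0.0, -1.0]]
force: [0.6, -0.4, -0.7]
opening: 0.201
grasp_force: 30.0
```

Converted, 0.003 m is 0.12, 0.002 m is 0.08.

Emit:
{"name": "drive_effector", "arguments": {
  "offsets": [
    {"tz": 0.04, "finger_gap": 0},
    {"tz": 0.08, "finger_gap": 0},
    {"tz": 0.12, "finger_gap": 0},
    {"tz": 0.12, "finger_gap": 0},
    {"tz": 0.12, "finger_gap": 0}
  ]
}}

```text
time_s: 9.5
position: [0.5862, 0.21, 0.1162]
tcp_rot: [[0.898, 0.44, 0.002], [0.44, -0.898, -0.0], [0.002, 0.001, -1.0]]
force: [2.6, -1.0, -1.0]
opening: 0.201
grasp_force: 30.0
```

Emit:
{"name": "drive_effector", "arguments": {
  "offsets": [
    {"tx": 0.028, "ty": 0.04, "tz": 0.04, "finger_gap": 0},
    {"tx": 0.028, "ty": 0.04, "tz": 0.08, "finger_gap": 0},
    {"tx": 0.028, "ty": 0.04, "tz": 0.16, "finger_gap": 0},
    {"tx": 0.028, "ty": 0.04, "tz": 0.16, "finger_gap": 0},
    {"tx": 0.028, "ty": 0.04, "tz": 0.16, "finger_gap": 0}
  ]
}}

```text
time_s: 10.0
position: [0.5864, 0.2095, 0.1119]
tcp_rot: [[0.898, 0.44, -0.0], [0.44, -0.898, 0.0], [-0.0, -0.0, -1.0]]
force: [0.9, 0.7, 0.1]
opening: 0.197
grasp_force: 30.0
```

Converted, 0.003 m is 0.12, 0.002 m is 0.08.

Emit:
{"name": "drive_effector", "arguments": {
  "offsets": [
    {"tz": 0.04, "finger_gap": 0},
    {"tz": 0.08, "finger_gap": 0},
    {"tz": 0.12, "finger_gap": 0},
    {"tz": 0.12, "finger_gap": 0}
  ]
}}

```text
time_s: 10.4
position: [0.5864, 0.2095, 0.109]
tcp_rot: [[0.898, 0.44, -0.0], [0.44, -0.898, 0.0], [-0.0, -0.0, -1.0]]
force: [0.6, 0.2, 0.1]
opening: 0.2
grasp_force: 30.0
```

Well centred. I keep going down in small steps.

Converted, 0.004 m is 0.16, 0.003 m is 0.12.

Emit:
{"name": "drive_effector", "arguments": {
  "offsets": [
    {"tz": 0.04, "finger_gap": 0},
    {"tz": 0.08, "finger_gap": 0},
    {"tz": 0.12, "finger_gap": 0},
    {"tz": 0.16, "finger_gap": 0},
    {"tz": 0.16, "finger_gap": 0}
  ]
}}

```text
time_s: 10.9
position: [0.587, 0.2095, 0.1055]
tcp_rot: [[0.898, 0.44, 0.001], [0.44, -0.898, 0.0], [0.001, 0.0, -1.0]]
force: [0.8, -1.2, 3.3]
opening: 0.2
grasp_force: 30.0
```

Emit:
{"name": "drive_effector", "arguments": {
  "offsets": [
    {"tz": 0.04, "finger_gap": 0},
    {"tz": 0.08, "finger_gap": 0},
    {"tz": 0.12, "finger_gap": 0},
    {"tz": 0.16, "finger_gap": 0},
    {"tz": 0.16, "finger_gap": 0}
  ]
}}

```text
time_s: 11.4
position: [0.5871, 0.2096, 0.1018]
tcp_rot: [[0.898, 0.44, 0.002], [0.44, -0.898, 0.0], [0.002, 0.0, -1.0]]
force: [0.4, -0.4, 6.1]
opening: 0.198
grasp_force: 30.0
```

Converted, 0.003 m is 0.12, 0.002 m is 0.08.

Emit:
{"name": "drive_effector", "arguments": {
  "offsets": [
    {"tz": 0.04, "finger_gap": 0},
    {"tz": 0.08, "finger_gap": 0},
    {"tz": 0.12, "finger_gap": 0},
    {"tz": 0.12, "finger_gap": 0}
  ]
}}

```text
time_s: 11.8
position: [0.5863, 0.2094, 0.0979]
tcp_rot: [[0.898, 0.44, -0.0], [0.44, -0.898, -0.0], [-0.0, -0.0, -1.0]]
force: [1.2, 0.2, -1.1]
opening: 0.199
grasp_force: 30.0
```

Converted, 0.004 m is 0.16, 0.003 m is 0.12.

Emit:
{"name": "drive_effector", "arguments": {
  "offsets": [
    {"tz": 0.04, "finger_gap": 0},
    {"tz": 0.08, "finger_gap": 0},
    {"tz": 0.12, "finger_gap": 0},
    {"tz": 0.16, "finger_gap": 0},
    {"tz": 0.16, "finger_gap": 0}
  ]
}}

```text
time_s: 12.3
position: [0.5864, 0.2094, 0.0941]
tcp_rot: [[0.898, 0.44, -0.0], [0.44, -0.898, -0.0], [-0.0, 0.0, -1.0]]
force: [-0.1, -0.9, 3.7]
opening: 0.201
grasp_force: 32.1
```

Converted, 0.003 m is 0.12, 0.002 m is 0.08.

Emit:
{"name": "drive_effector", "arguments": {
  "offsets": [
    {"tz": 0.04, "finger_gap": 0},
    {"tz": 0.08, "finger_gap": 0},
    {"tz": 0.12, "finger_gap": 0},
    {"tz": 0.12, "finger_gap": 0}
  ]
}}

```text
time_s: 12.7
position: [0.5864, 0.2094, 0.0917]
tcp_rot: [[0.898, 0.44, -0.0], [0.44, -0.898, -0.0], [-0.0, 0.0, -1.0]]
force: [1.0, -0.3, 7.8]
opening: 0.199
grasp_force: 32.5
```

Converted, 0.003 m is 0.12, 0.002 m is 0.08.

Emit:
{"name": "drive_effector", "arguments": {
  "offsets": [
    {"tz": 0.04, "finger_gap": 0},
    {"tz": 0.08, "finger_gap": 0},
    {"tz": 0.12, "finger_gap": 0},
    {"tz": 0.12, "finger_gap": 0}
  ]
}}

```text
time_s: 13.1
position: [0.5864, 0.2094, 0.0895]
tcp_rot: [[0.898, 0.44, 0.0], [0.44, -0.898, -0.0], [0.0, 0.0, -1.0]]
force: [-1.8, -0.8, 12.1]
opening: 0.2
grasp_force: 32.6
```

Converted, 0.002 m is 0.08, 0.001 m is 0.04.

Emit:
{"name": "drive_effector", "arguments": {
  "offsets": [
    {"tz": 0.04, "finger_gap": 0},
    {"tz": 0.08, "finger_gap": 0},
    {"tz": 0.08, "finger_gap": 0},
    {"tz": 0.08, "finger_gap": 0}
  ]
}}

```text
time_s: 13.5
position: [0.5865, 0.2094, 0.0881]
tcp_rot: [[0.898, 0.44, 0.0], [0.44, -0.898, -0.0], [0.0, 0.0, -1.0]]
force: [-1.9, -1.7, 14.7]
opening: 0.199
grasp_force: 32.7
```

The cartridge feels seated, because only the rubber is giving now. I open, rise clear of the collar, regrip higher, and press to confirm.

Converted, -0.018 m is -0.72, -0.014 m is -0.56.

Emit:
{"name": "drive_effector", "arguments": {
  "offsets": [
    {"tz": -0.12, "finger_gap": 0},
    {"tz": -0.12, "finger_gap": 0.26},
    {"tz": -0.12, "finger_gap": 0.26},
    {"tz": -0.32, "finger_gap": 0.26},
    {"tz": -0.56, "finger_gap": 0.26},
    {"tz": -0.72, "finger_gap": 0.26},
    {"tz": -0.72, "finger_gap": 0.26}
  ]
}}

```text
time_s: 14.2
position: [0.5861, 0.2095, 0.104]
tcp_rot: [[0.898, 0.44, -0.001], [0.44, -0.898, -0.0], [-0.001, -0.0, -1.0]]
force: [0.4, 0.7, -0.3]
opening: 0.26
grasp_force: 0.0
```

```bash
python3 -c "
from rig import bot,capture
import cv2
c=capture('side');cv2.imwrite('pics/crop6.png',cv2.resize(c['color'][110:160,225:285,::-1],(720,600),interpolation=cv2.INTER_NEAREST))"
```

View pics/crop6.png

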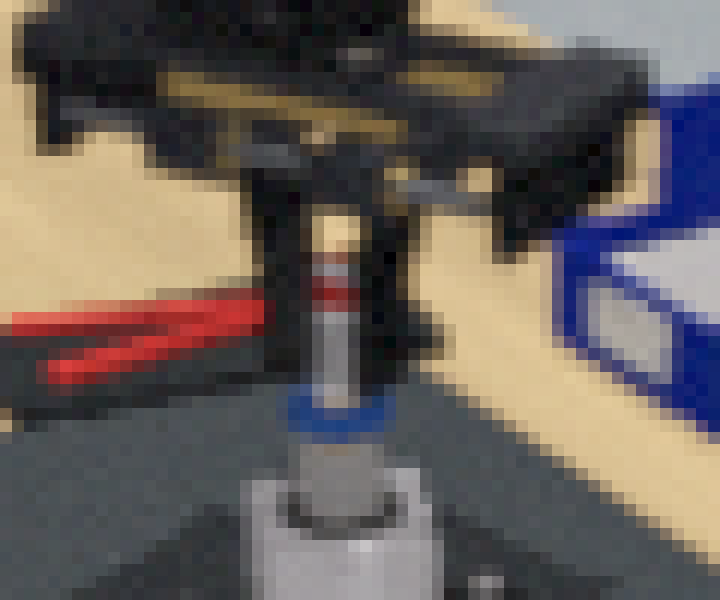

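The side crop shows the barrel standing just above the blue collar at about (253,144), with the collar up and the fingertips clear of it. Next I regrip and press.

The rows are not in the units I measure in: shifts go in units of 25 mm and turns go in units of 5 degrees. I convert before sending: 0.004 m is 0.16, 0.002 m is 0.08.

Emit:
{"name": "drive_effector", "arguments": {
  "offsets": [
    {"finger_gap": 0.1},
    {"finger_gap": 0},
    {"finger_gap": 0},
    {"finger_gap": 0},
    {"tz": 0.08, "finger_gap": 0},
    {"tz": 0.16, "finger_gap": 0},
    {"tz": 0.16, "finger_gap": 0}
  ]
}}

```text
time_s: 14.95
position: [0.5862, 0.2094, 0.1004]
tcp_rot: [[0.898, 0.44, -0.001], [0.44, -0.898, -0.0], [-0.001, -0.0, -1.0]]
force: [-2.9, -0.5, 6.1]
opening: 0.202
grasp_force: 30.0
```

Converted, 0.003 m is 0.12, 0.002 m is 0.08.

Emit:
{"name": "drive_effector", "arguments": {
  "offsets": [
    {"tz": 0.04, "finger_gap": 0},
    {"tz": 0.08, "finger_gap": 0},
    {"tz": 0.12, "finger_gap": 0},
    {"tz": 0.12, "finger_gap": 0},
    {"tz": 0.12, "finger_gap": 0}
  ]
}}

```text
time_s: 15.45
position: [0.5862, 0.2094, 0.0984]
tcp_rot: [[0.898, 0.44, -0.0], [0.44, -0.898, -0.0], [-0.0, 0.0, -1.0]]
force: [-3.9, -1.0, 9.1]
opening: 0.195
grasp_force: 30.0
```

Solid at 9 N, rising linearly with the rubber alone. Now the tug.

Emit:
{"name": "drive_effector", "arguments": {
  "offsets": [
    {"tz": -0.12, "finger_gap": 0},
    {"tz": -0.24, "finger_gap": 0},
    {"tz": -0.32, "finger_gap": 0},
    {"tz": -0.38, "finger_gap": 0},
    {"tz": -0.42, "finger_gap": 0},
    {"tz": -0.42, "finger_gap": 0}
  ]
}}

```text
time_s: 16.05
position: [0.5861, 0.2093, 0.1069]
tcp_rot: [[0.898, 0.44, -0.001], [0.44, -0.898, -0.0], [-0.001, -0.0, -1.0]]
force: [-1.4, -1.3, -2.2]
opening: 0.199
grasp_force: 30.0
```

Emit:
{"name": "drive_effector", "arguments": {
  "offsets": [
    {"tz": -0.04, "finger_gap": 0},
    {"tz": -0.08, "finger_gap": 0},
    {"tz": -0.08, "finger_gap": 0},
    {"tz": -0.08, "finger_gap": 0},
    {"tz": -0.08, "finger_gap": 0}
  ]
}}

```text
time_s: 16.55
position: [0.5861, 0.2093, 0.109]
tcp_rot: [[0.898, 0.44, -0.001], [0.44, -0.898, -0.0], [-0.001, -0.0, -1.0]]
force: [-0.5, -1.2, -8.8]
opening: 0.199
grasp_force: 30.0
```

The tug shows −8.8 N and the cartridge holds on the claws. I ease back down, let go and retreat upward.

Emit:
{"name": "drive_effector", "arguments": {
  "offsets": [
    {"finger_gap": 0},
    {"tz": 0.08, "finger_gap": 0},
    {"tz": 0.16, "finger_gap": 0},
    {"tz": 0.16, "finger_gap": 0.2},
    {"tz": 0.16, "finger_gap": 0.3},
    {"tz": 0.16, "finger_gap": 0.35},
    {"tz": 0.16, "finger_gap": 0.35},
    {"tz": -0.8, "finger_gap": 0.35},
    {"tz": -2, "finger_gap": 0.35},
    {"tz": -3.2, "finger_gap": 0.35},
    {"tz": -4, "finger_gap": 0.35},
    {"tz": -4, "finger_gap": 0.35},
    {"tz": -4, "finger_gap": 0.35}
  ]
}}

```text
time_s: 17.85
position: [0.5867, 0.2096, 0.2098]
tcp_rot: [[0.898, 0.44, 0.001], [0.44, -0.898, 0.0], [0.001, 0.0, -1.0]]
force: [0.0, -0.1, -0.7]
opening: 0.35
grasp_force: 0.0
```

```bash
python3 -c "
from rig import bot,capture
import cv2
c=capture('side');cv2.imwrite('pics/crop7.png',cv2.resize(c['color'][90:165,215:305,::-1],(720,600),interpolation=cv2.INTER_NEAREST))"
```

```text
(no output)
```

View pics/crop7.png

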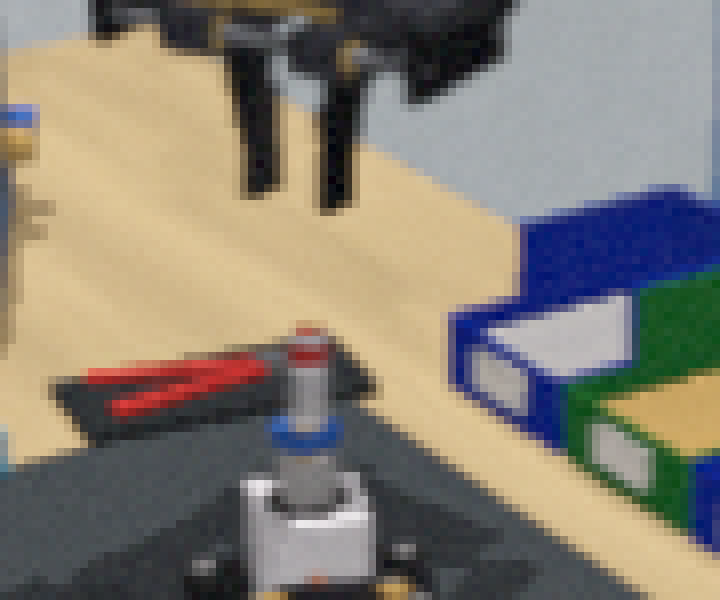

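The side crop shows the cartridge upright in the blue coupling, cap at about (253,131), with the fingers well clear above it.

```bash
python3 -c "
from rig import bot
print(bot.hand_in())"
```

```text
the job is handed in; nothing more can be done
None
```

The red-banded cartridge is in the test coupling: it held under a tug of about 8 N with the blue collar up, was released upright, and I handed the job in at about 18 s; hand-in returned no verdict.

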